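# Release the ratcheted stop of a bowl carrier

## Task

The stack of bowls is held in its carrier by a ratcheted slide stop. Flip the ratchet pawl over (its toe is hooked under a tooth, so first snug the stop gently up against the bowls to take the load off it), then draw the stop fully back so that the bowls can be lifted out later. Leave the pawl flipped over and the bowls standing undisturbed.

Things in the scene. Friction and masses are not known exactly. Their poses are not given: they have to be found in the camera images.
- carrier: bare-metal bowl carrier, fixed to the table: base plate 150 x 440 x 8 mm. Origin on the table under the slide track; its y axis is the way the stop slides toward the bowls, z up. All offsets below are in this frame. The bowls stand on the plate at y +158 mm, between the stop's pad and an upright fence (face at y +220 mm). Upright cheeks hold the pawl's pivot pin (along x) at y -115, z 58 mm.
- slide (a joint): slide stop (toothed steel bar, jaw plate with pad, handle post), in m: 0 fully back at its end stop, grows toward the bowls, at most 0.098; starts near 0.056. It drags with about 8 N and stays where it is left. The teeth let it go toward the bowls; it cannot go back until the pawl is flipped.
- handle (a point): grasp point on the slide's dark upright handle post: 24 mm wide across the slide (x), 16 mm thick along it (y), top at z 146 mm; this point lies on the post's axis at z 130 mm.
- pad: the stop's sprung rubber pad, 70 x 8 x 70 mm, on the bowl side of its jaw plate: 2.5 N per mm, 6 mm travel. Its front face is 65 mm ahead (+y) of the handle post's axis (the body's origin is 40 mm behind that face, on the table).
- pawl (a joint): pawl angle in rad: 0 engaged (lever leans 0.44 toward the handle), 1.0 flipped fully over (leans 0.56 away). The weighted lever falls to either side of upright. At the start its toe is hooked under a tooth and it hardly moves, however hard pushed; it comes free once the slide is pushed 4 to 7 mm toward the bowls, the pad bearing on them with 6 to 12 N (14 to 20 N at the handle).
- pawl_knob (a point): middle of the pawl lever's knob, a dark steel roller 24 mm in diameter, 34 mm long along the carrier's x axis, 75 mm from the pivot; at the start at y -83, z 126 mm. Pushed from the handle's side toward -y, past upright, it falls over by itself. A free lever needs 1 to 6 N here.
- bowls: stack of four nested rice bowls, about 121 mm across, 111 mm high, 0.46 kg, loose in the carrier, at most 1 mm from the fence; origin at the centre of its underside. To be left standing; more than 25 N from the pad would crack it.
Things that resemble listed ones, but are neither listed nor needed, are in the scene too. Leave any turquoise look-alike of the bowls alone.

How it is judged:
By the outcome, as a careful person would: the job done as asked, in the order asked, and still so for the second after the job is handed in, with the robot touching nothing.
It also fails if it takes over 48 s, if anything falls off the work surface, if the arm or the gripper's body presses on something with over 40 N, if the wrist force passes 120 N, or if a joint passes its speed limit or range.

## Robot

A 6-joint arm with a two-finger parallel gripper is mounted at the origin on a cart in front of the work surface, level with it; the furniture and walls round the work are solid. World frame = base frame: x ahead of the robot, y to its left, z up, the work surface at z = 0. Lengths are in mm, angles in rad, forces in N, time in s.
With the tool pointing down it reaches from about 325 to 875 mm from the base axis. Payload 4.4 kg.
Tool frame: the origin (TCP) lies at the very end of the fingers, on their centre line; the grasp point (between the pads) lies 19 mm behind it; z points along the fingers, y is the direction in which the jaws open and shut (so a half turn about z gives the same grasp; the last joint's range is limited). The gripper opens to 85 mm and grips with 20 to 120 N. Pads are 22 mm wide; open, the fingers measure 114 mm over their backs; the gripper's body (76 mm by 85 mm) begins 54 mm behind the grasp point. The pads swing forward as they close: fully open they stand 13 mm farther back than shut.
Start: joints at [-1.383, 0.207, 1.542, -0, 1.393, -0.15], TCP at [190.55, -542.511, 231.282] pointing down, gripper open.
Joint ranges: [-2.73, 2.73], [-0.86, 2.22], [0.23, 2.46], [-1.11, 4.25], [0.08, 2.63], [-2.82, 2.82]. Speed limits (rad/s): [2.79, 2.79, 3.14, 3.14, 3.14, 3.14].

## Interface

Orientations are given as a 3x3 rotation matrix whose columns are the frame's x, y, z axes.
In Python, from station import ctrl gives the robot as it stands.
- The arm moves only by the tool play_rows, never from a script. Its argument "commands" is a list of rows, each a list of 7 numbers: the shift along the tool's x, y, z in m, then the turn, a rotation vector about the tool's x, y, z in degrees, then the finger opening in m, from 0 to 0.0854. In form: [[dx, dy, dz, wx, wy, wz, fingers], ...]. A call has 1 to 12 rows; each row shifts and turns the commanded pose from where the row before left it, along the tool's axes as they then stand; what a row does not reach is not made up. A row lasts 1/12 s, in which the tool goes at most 41.7 mm and 7.16 degrees, less where a joint would pass 70% of its speed; a pose out of reach is approached as far as the arm can. A call is refused whole if a number of a shift passes 0.0417 or a number of a turn 7.16, either way. A call with a gripper value outside its range is refused whole. The fingers move at their own pace and stop on an object; the grip force is fixed at half the most. Time passes only in rows, so rows that do not move let the fingers close. It gives the time, the measured TCP pose, the force and the opening at its end, in the units of the state.
- ctrl.sense(): the state, without advancing time (a new reading comes with each control period).
- ctrl.get_image(name): name is "scene" or "top" or "wrist"; returns the picture (400x640x3 uint8, red, green, blue); there is no depth.
- ctrl.get_calibration(name): a dict with "fov_y" (degrees; the focal length in pixels is half the picture's height over the tangent of half this angle, whatever the lens; pixels are square), "cx", "cy" (the principal point, pixels), "extrinsics" (4x4, takes a point from world to camera coordinates). Camera axes: x right, y up, looking along -z (the intrinsics and any distortion apply to the point x, -y, -z); pixel columns grow to the right and rows downward; lengths in mm; the calibration is good to about 2 mm. A picture is of the moment at which its call begins: read the wrist's pose just before it. get_calibration takes no time and is no camera call; for the wrist camera it gives the pose at the moment of the call.
- ctrl.sign_off(): hands the job in, once; it reports no verdict.
Trained networks look in the newest picture that a camera, given by its name, has taken for a name from the list of things; names that differ only in an ending like _2 or _b are one class to them, and where a whole thing is asked for, a point or a joint stands for the part that bears it (a point fixed in the world has none). Each returns a list of dicts, best first, with "confidence" (0 to 1); they miss things now and then, are a little off and sometimes report something else, mostly with a low value. They report only what shows in the picture. A call takes as long as a camera call. They do not tell look-alikes from the thing itself.
- ctrl.silhouettes(camera, label): "pixels" (400x640 bool, what is visible of it) and "at" ([row, column] in pixels, amid what is visible of it).
The state is a dict: "t": time; "qpos": joint angles; "dq": joint speeds; "tau": joint torques, N m; "eef_pos": TCP position; "ee_rot": TCP orientation; "wrist_force": force on the tool from outside, world axes, zero at the start; "torque": the same for the moment, N m; "opening": finger opening in mm.
Only numpy, scipy, OpenCV 4.12 (cv2) and the standard library are available. Lean on these libraries where they do the work, as an engineer would, in place of code of your own. Each camera call takes 0.05 s, during which the arm holds its last target.

## Working session

There is one attempt and no reset: what is moved stays moved. The work goes in short steps, Python scripts to look and compute and a tool call to move; the robot and the scene stay as the last step left them, time stands still between calls to the robot, and variables do not carry over. Pictures are saved under pics/ and viewed, and the job is handed in when it is done.

Besides the shell and the picture viewer there is one more tool, called as name([rows], argument=value, ...), one row to a line, values as JSON. play_rows: Moves the arm, as the interface text tells. Its arguments: {"type":"object","properties":{"commands":{"type":"array"}},"required":["commands"]}

```bash
mkdir -p pics; ls
python3 - <<'E'
from station import ctrl
import cv2
s=ctrl.sense();print(s)
for n in["scene","top","wrist"]:
    im=ctrl.get_image(n);cv2.imwrite(f"pics/{n}0.png",im[:,:,::-1]);c=ctrl.get_calibration(n);print(n,c)
E
```

```text
pics
{'t': 0.0, 'qpos': array([-1.38349708e+00,  2.07437994e-01,  1.54297780e+00, -1.97935199e-05,
        1.39350063e+00, -1.50515669e-01]), 'dq': array([ 0.00080077,  0.0008625 , -0.00111335,  0.0001538 ,  0.00067984,
        0.00021108]), 'tau': array([-1.37055290e-04, -3.83034110e+01, -2.91596335e+01, -3.94467206e-04,
        1.04818153e-02, -4.46374611e-05]), 'eef_pos': array([ 190.40028081, -541.74646036,  230.1042409 ]), 'ee_rot': array([[ 9.43480022e-01,  3.31429094e-01, -4.51842149e-04],
       [ 3.31429238e-01, -9.43477326e-01,  2.27949894e-03],
       [ 3.29189446e-04, -2.30041541e-03, -9.99997300e-01]]), 'wrist_force': array([ 0.18353362, -0.33606689, -0.16443037]), 'torque': array([ 0.0052704 , -0.03591549,  0.01080912]), 'opening': 85.36353797120458}
scene {'fov_y': 52.45677656758345, 'cx': 314.4790645742573, 'cy': 203.44787483770875, 'extrinsics': array([[-3.91021164e-01,  9.20164910e-01,  1.99746874e-02,
         1.85549864e+02],
       [-3.60057050e-01, -1.72906038e-01,  9.16767377e-01,
         1.13239780e+02],
       [ 8.47030914e-01,  3.51283420e-01,  3.98921783e-
[... 300 characters left out ...]

       [ 9.93522464e-01, -1.27399197e-03,  1.13628736e-01,
        -5.74814688e+02],
       [-1.13633569e-01, -4.76423021e-03,  9.93511305e-01,
        -9.07640807e+02],
       [ 0.00000000e+00,  0.00000000e+00,  0.00000000e+00,
         1.00000000e+00]])}
wrist {'fov_y': 63.846965319567204, 'cx': 322.98719379902553, 'cy': 193.4543362375328, 'extrinsics': array([[ 3.30719881e-01, -9.43728192e-01, -1.20867890e-03,
        -5.74820002e+02],
       [ 9.06744535e-01,  3.18113848e-01, -2.76799437e-01,
         3.58700866e+01],
       [ 2.61607930e-01,  9.04471140e-02,  9.60926954e-01,
        -3.78600603e+02],
       [ 0.00000000e+00,  0.00000000e+00,  0.00000000e+00,
         1.00000000e+00]])}
```

View pics/scene0.png

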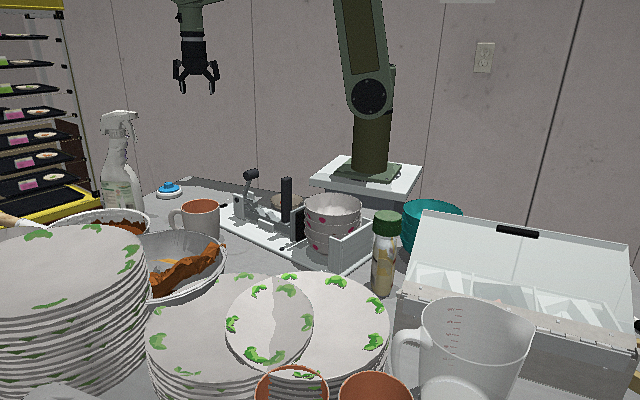

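View pics/top0.png

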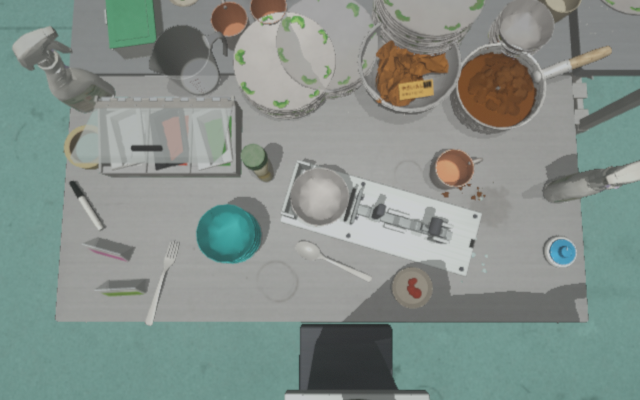

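View pics/wrist0.png

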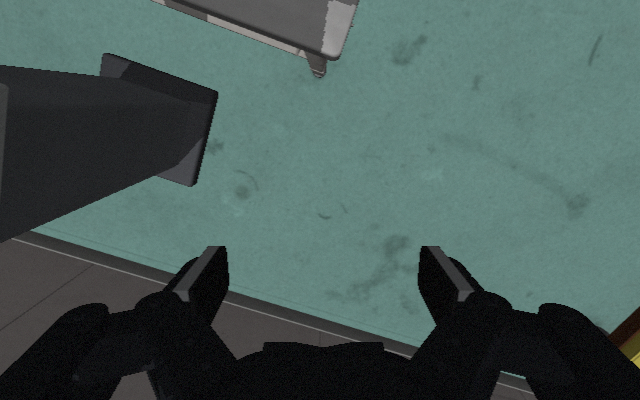

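```bash
cat > h.py <<'E'
import numpy as np, cv2
from station import ctrl
def K(n):
    c=ctrl.get_calibration(n);f=200/np.tan(np.radians(c['fov_y']/2));return f,c['cx'],c['cy'],np.array(c['extrinsics'])
def ray(n,r,c,cal=None):
    f,cx,cy,E=cal or K(n);d=np.array([(c-cx)/f,-(r-cy)/f,-1.]);R=E[:3,:3];return -R.T@E[:3,3],R.T@d
def atz(n,r,c,z,cal=None):
    o,d=ray(n,r,c,cal);return o+d*(z-o[2])/d[2]
def proj(n,p,cal=None):
    f,cx,cy,E=cal or K(n);q=E[:3,:3]@np.asarray(p,float)+E[:3,3];return np.array([cy+f*q[1]/q[2],cx-f*q[0]/q[2]]) 
def tri(a,b):
    (o1,d1),(o2,d2)=a,b;t=np.linalg.lstsq(np.c_[d1,-d2],o2-o1,rcond=None)[0]
    p,q=o1+d1*t[0],o2+d2*t[1];return (p+q)/2,np.linalg.norm(p-q)
E
python3 - <<'E'
from h import *
Z={'handle':146,'pawl_knob':126,'bowls':111,'carrier':8,'pad':60,'pawl':100,'slide':50}
for n in["top","scene"]:
    im=ctrl.get_image(n)[:,:,::-1].copy()
    for l in Z:
        for o in ctrl.silhouettes(n,l)[:3]:
            m=o['pixels'];r,c=o['at'];ys,xs=np.where(m)
            print(n,l,round(o['confidence'],2),np.round(o['at'],1),m.sum(),xs.min(),xs.max(),ys.min(),ys.max(),np.round(atz(n,r,c,Z[l])) )
            np.save(f'pics/{n}_{l}.npy',m) if o['confidence']>.6 else 0
    if n=='top': cv2.imwrite("pics/top1.png",cv2.resize(im[140:290,270:490],None,fx=3.6,fy=3.6,interpolation=cv2.INTER_CUBIC))
    else: cv2.imwrite("pics/scene1.png",cv2.resize(im[150:280,200:390],None,fx=4,fy=4,interpolation=cv2.INTER_CUBIC))
E
```

```text
top handle 0.9 [216.3 378.2] 1078 345 452 189 240 [530. -37. 146.]
top handle 0.2 [196.1 317.4] 2693 291 348 168 226 [570.  82. 146.]
top pawl_knob 0.83 [226.3 436.2] 281 420 445 218 236 [ 511. -155.  126.]
top bowls 0.74 [225.5 399.8] 10148 279 481 160 276 [514. -85. 111.]
top bowls 0.72 [198.6 318.4] 2580 291 347 169 225 [569.  81. 111.]
top bowls 0.55 [232.3 228. ] 3051 196 260 205 263 [500. 265. 111.]
top carrier 0.64 [224.4 403.7] 9954 281 481 161 275 [ 522. -111.    8.]
top carrier 0.45 [228.5 434.9] 349 419 446 218 237 [ 512. -182.    8.]
top pad 0.67 [200.6 352. ] 165 344 356 188 221 [571.   9.  60.]
top pawl 0.86 [228.4 435.1] 319 419 446 218 236 [ 508. -159.  100.]
top slide 0.65 [215.  380.1] 959 346 450 190 238 [540. -53.  50.]
scene handle 0.58 [212.9 285.8] 1533 244 305 177 241 [712.  43. 146.]
scene pawl_knob 0.72 [186.3 245.9] 307 242 257 169 208 [ 588. -118.  126.]
scene pawl_knob 0.31 [217.1 330.5] 2699 303 361 192 256 [655. 106. 126.]
scene bowls 0.8 [210.3 412. ] 1196 400 462 199 252 [523. 235. 111.]
scene bowls 0.71 [218.2 329.4] 2632 304 361 193 256 [631.  95. 111.]
scene carrier 0.55 [231.8 289.6] 6366 220 373 169 275 [537. -37.   8.]
scene pad 0.5 [224.3 300.6] 285 295 304 210 241 [586.  13.  60.]
scene pawl 0.56 [184.1 252.2] 345 242 258 168 210 [ 511. -149.  100.]
scene slide 0.87 [214.6 285.1] 1497 244 305 177 241 [537. -49.  50.]
scene slide 0.29 [183.7 247.7] 316 242 258 169 208 [ 402. -232.   50.]
```

View pics/top1.png

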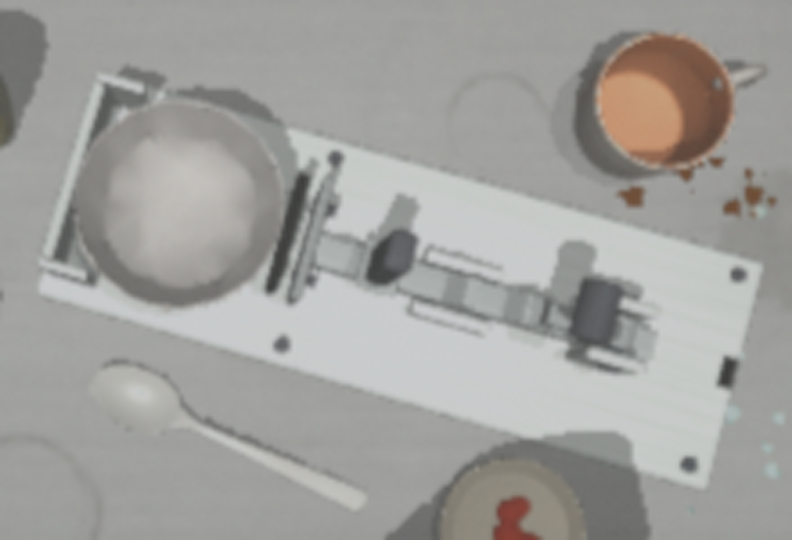

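View pics/scene1.png

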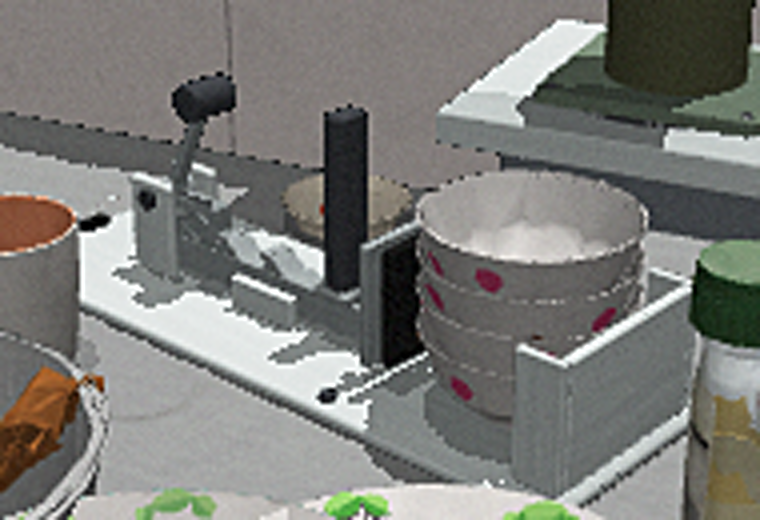

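Run:
```python
from h import *
cr=lambda u,v:(140+v/3.6,270+u/3.6)
def t(name,u,v,z):
    p=atz('top',*cr(u,v),z);print(name,np.round(p,1));return p
A=t('cornerA',763,265,8);B=t('B',705,488,8);C=t('C',42,293,8)
k=t('knob',597,310,132);b=t('bowl rim',181,203,111);h=t('handle top',403,243,146)
print(np.linalg.norm(A-B),np.linalg.norm(B-C))
print('yaw knob-bowl',np.linalg.norm((b-k)[:2]),np.linalg.norm((h-k)[:2]))
d=(b-k)[:2];d/=np.linalg.norm(d);e=(C-B)[:2];e/=np.linalg.norm(e);print(d,e)
for (r,c,lab) in[((172,0))+(0,)] if 0 else []:pass
sc=lambda u,v:(150+v/4,200+u/4)
print('tri knob',tri(ray('scene',*sc(204,97)),ray('top',*cr(597,312))))
print('tri handle top',tri(ray('scene',*sc(346,112)),ray('top',*cr(403,243))))
```

```text
cornerA [ 546.3 -290.2    8. ]
B [ 406.7 -248.1    8. ]
C [529.  167.5   8. ]
knob [ 511.4 -153.   132. ]
bowl rim [573.7  76.9 111. ]
handle top [547.3 -45.  146. ]
145.7702152277087 433.2225453138196
yaw knob-bowl 238.15606718175755 113.80713816317429
[0.26162813 0.96516875] [0.28222285 0.95934887]
tri knob (array([ 510.1747873 , -153.79401147,  124.2896711 ]), np.float64(2.3719473780801605))
tri handle top (array([546.27452245, -42.56461399, 144.54200521]), np.float64(5.621424431642232))
```

play_rows([
  [0,0,0,0,0,-6.83,0.085],
  [0,0,0,0,0,-6.83,0.085],
  [0,0,0,0,0,-6.83,0.085],
  [0,0,0,0,0,-6.83,0.085],
  [0,0,0,0,0,-6.83,0.085],
  [0,0,0,0,0,-6.83,0.085],
  [0,0,0,0,0,-6.83,0.085],
  [0,0,0,0,0,-6.83,0.085],
])

```text
t: 1.62
eef_pos: [190.6, -542.5, 231.3]
ee_rot: [[0.27, 0.963, 0.0], [0.963, -0.27, 0.0], [0.0, 0.0, -1.0]]
wrist_force: [-0.1, 0.4, -0.2]
opening: 85.2
```

Run:
```python
from h import *
s=ctrl.sense();R=s['ee_rot'];p=s['eef_pos'];print(s['t'],np.round(R,3),p)
print('to above handle',R.T@(np.array([530,-75,232])-p))
```

```text
1.6167 [[ 0.27   0.963  0.   ]
 [ 0.963 -0.27   0.   ]
 [ 0.     0.    -1.   ]] [ 190.55421773 -542.4998966   231.28264145]
to above handle [541.79582066 200.59134239  -0.71350755]
```

play_rows([
  [0.03,0.011,0,0,0,0,0.085],
  [0.03,0.011,0,0,0,0,0.085],
  [0.03,0.011,0,0,0,0,0.085],
  [0.03,0.011,0,0,0,0,0.085],
  [0.03,0.011,0,0,0,0,0.085],
  [0.03,0.011,0,0,0,0,0.085],
  [0.03,0.011,0,0,0,0,0.085],
  [0.03,0.011,0,0,0,0,0.085],
  [0.03,0.011,0,0,0,0,0.085],
])

```text
t: 2.37
eef_pos: [360.9, -309.0, 231.5]
ee_rot: [[0.276, 0.961, 0.0], [0.961, -0.276, -0.0], [-0.0, 0.001, -1.0]]
wrist_force: [1.1, -1.2, 0.0]
opening: 85.1
```

play_rows([
  [0.03,0.011,0,0,0,0,0.085],
  [0.03,0.011,0,0,0,0,0.085],
  [0.03,0.011,0,0,0,0,0.085],
  [0.03,0.011,0,0,0,0,0.085],
  [0.03,0.011,0,0,0,0,0.085],
  [0.03,0.011,0,0,0,0,0.085],
  [0.03,0.011,0,0,0,0,0.085],
  [0.03,0.011,0,0,0,0,0.085],
  [0.03,0.011,0,0,0,0,0.085],
  [0,0,0,0,0,0,0.085],
  [0,0,0,0,0,0,0.085],
])

```text
t: 3.28
eef_pos: [530.3, -76.8, 231.2]
ee_rot: [[0.273, 0.962, -0.0], [0.962, -0.273, -0.0], [-0.0, -0.0, -1.0]]
wrist_force: [-0.3, 0.7, -0.3]
opening: 85.1
```

Run:
```python
from h import *
s=ctrl.sense();print(s['t'],np.round(s['ee_rot'],3),s['eef_pos'],s['wrist_force'])
im=ctrl.get_image("wrist");cv2.imwrite("pics/w1.png",im[:,:,::-1])
for l in['handle','pawl_knob']:
    for o in ctrl.silhouettes('wrist',l)[:2]:
        ys,xs=np.where(o['pixels']);print(l,o['confidence'],o['at'],xs.min(),xs.max(),ys.min(),ys.max())
```

```text
3.2833 [[ 0.273  0.962 -0.   ]
 [ 0.962 -0.273 -0.   ]
 [-0.    -0.    -1.   ]] [530.27175934 -76.77291499 231.18082134] [-0.34116125  0.67933428 -0.33340543]
pawl_knob 0.6 [274.4, 323.5] 305 345 227 292
```

View pics/w1.png

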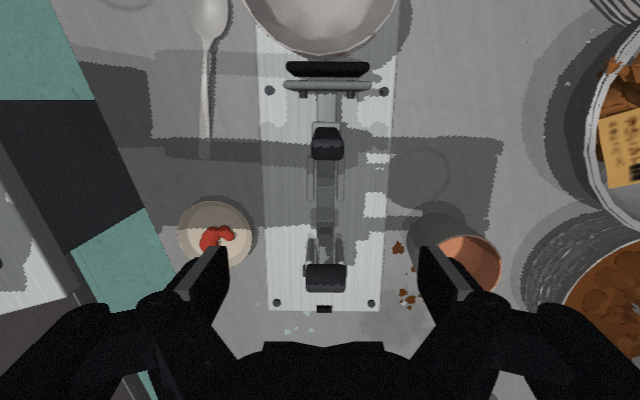

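Run:
```python
from h import *
im=cv2.imread('pics/w1.png');cv2.imwrite('pics/w1c.png',cv2.resize(im[40:320,240:420],None,fx=4,fy=4)[:600] if 0 else cv2.resize(im[110:310,270:390],None,fx=3,fy=3,interpolation=cv2.INTER_CUBIC))
cal=K('wrist');s=ctrl.sense();R=s['ee_rot'];p=s['eef_pos']
print('cam',-cal[3][:3,:3].T@cal[3][:3,3])
for n,r,c,z in[('handle top a',148,327.5,146),('handle top b',132,327.5,146),('knob',275,325.5,132),('pad',69,328,85)]:
    q=atz('wrist',r,c,z,cal);print(n,np.round(q,1),np.round(R.T@(q-p),1))
```

```text
cam [548.4873703  -11.87412748 373.79827136]
handle top a [542.6 -43.9 146. ] [37.3  3.3 85.1]
handle top b [545.7 -33.1 146. ] [48.5  3.2 85.1]
knob [ 511.2 -148.8  132. ] [-72.2   2.1  99.2]
pad [559.7  11.4  85. ] [ 95.2   4.4 146.1]
```

View pics/w1c.png

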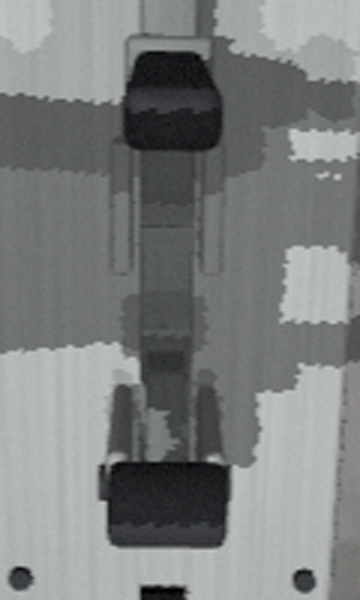

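play_rows([
  [0.018,0.0017,0.01,0,0,0,0.085],
  [0.0184,0.0016,0.02,0,0,0,0.085],
  [0,0,0.03,0,0,0,0.085],
  [0,0,0.03,0,0,0,0.085],
  [0,0,0.02,0,0,0,0.085],
  [0,0,0.009,0,0,0,0.085],
  [0,0,0,0,0,0,0.045],
  [0,0,0,0,0,0,0.04],
  [0,0,0,0,0,0,0.04],
  [0,0,0,0,0,0,0.04],
])

```text
t: 4.27
eef_pos: [544.6, -44.7, 114.4]
ee_rot: [[0.276, 0.961, 0.004], [0.961, -0.276, -0.001], [0.0, 0.004, -1.0]]
wrist_force: [0.2, 0.2, -0.2]
opening: 40.5
```

Run:
```python
from h import *
s=ctrl.sense();print(s['t'],s['eef_pos'],s['wrist_force'],s['opening'])
for n in('wrist','scene'):
    im=ctrl.get_image(n)[:,:,::-1]
    cv2.imwrite(f"pics/{n}2.png",im if n=='wrist' else cv2.resize(im[100:280,180:400],None,fx=3.5,fy=3.3))
```

```text
4.2667 [544.57025079 -44.70429907 114.41994985] [ 0.20445056  0.23516178 -0.16994729] 40.4874716605156
```

View pics/wrist2.png

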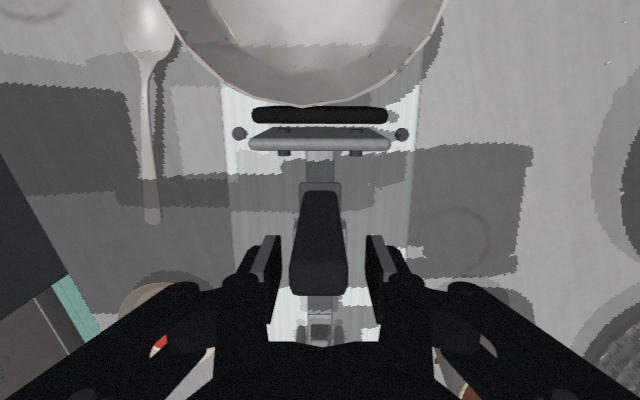

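View pics/scene2.png

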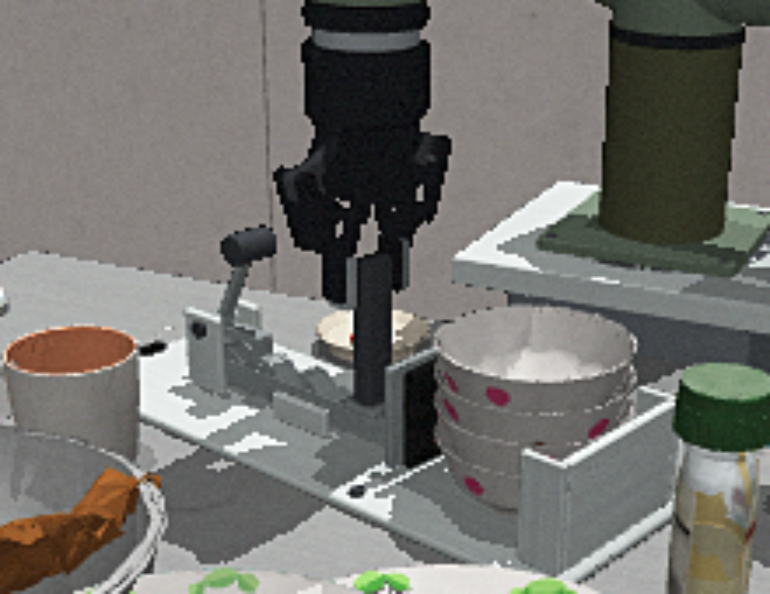

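play_rows([
  [0,-0.0018,0.001,0,0,0,0.03],
  [0,0,0,0,0,0,0.024],
  [0,0,0,0,0,0,0.02],
  [0,0,0,0,0,0,0.02],
  [0,0,0,0,0,0,0.02],
  [0,0,0,0,0,0,0.02],
])

```text
t: 4.87
eef_pos: [542.7, -43.8, 112.5]
ee_rot: [[0.276, 0.961, 0.003], [0.961, -0.276, -0.001], [0.0, 0.003, -1.0]]
wrist_force: [3.6, -1.6, 6.1]
opening: 23.1
```

```bash
cat > st.py <<'E'
from h import *
u=np.array([.2735,.9619,0])
s=ctrl.sense();print(s['t'],np.round(s['eef_pos'],2),'F',np.round(s['wrist_force'],2),'op',round(s['opening'],2),'along u',round(s['eef_pos']@u,2),'Fu',round(s['wrist_force']@u,2),'torque',np.round(s['torque'],2))
E
python3 st.py
```

```text
4.8667 [542.71 -43.83 112.5 ] F [ 3.58 -1.56  6.07] op 23.07 along u 106.27 Fu -0.52 torque [-0.14 -0.41 -0.12]
```

play_rows([
  [0.0005,0,0,0,0,0,0.02],
  [0.0005,0,0,0,0,0,0.02],
  [0.0005,0,0,0,0,0,0.02],
  [0.0005,0,0,0,0,0,0.02],
  [0,0,0,0,0,0,0.02],
  [0,0,0,0,0,0,0.02],
])

```text
t: 5.37
eef_pos: [542.7, -43.8, 112.5]
ee_rot: [[0.276, 0.961, 0.002], [0.961, -0.276, -0.004], [-0.003, 0.003, -1.0]]
wrist_force: [0.5, -6.5, 5.7]
opening: 22.9
```

```bash
python3 st.py
```

```text
5.3667 [542.73 -43.85 112.53] F [ 0.45 -6.49  5.65] op 22.9 along u 106.26 Fu -6.12 torque [-0.84 -0.18 -0.05]
```

play_rows([
  [0.0005,0,0,0,0,0,0.02],
  [0.0005,0,0,0,0,0,0.02],
  [0.0005,0,0,0,0,0,0.02],
  [0.0005,0,0,0,0,0,0.02],
  [0.0005,0,0,0,0,0,0.02],
  [0.0005,0,0,0,0,0,0.02],
  [0,0,0,0,0,0,0.02],
  [0,0,0,0,0,0,0.02],
])

```text
t: 6.03
eef_pos: [543.4, -41.4, 112.5]
ee_rot: [[0.276, 0.961, 0.002], [0.961, -0.276, -0.005], [-0.004, 0.003, -1.0]]
wrist_force: [0.4, -7.5, 6.3]
opening: 23.2
```

```bash
python3 st.py
```

```text
6.0333 [543.4  -41.41 112.5 ] F [ 0.42 -7.54  6.34] op 23.24 along u 108.79 Fu -7.14 torque [-0.93 -0.02 -0.15]
```

play_rows([
  [0.0005,0,0,0,0,0,0.02],
  [0.0005,0,0,0,0,0,0.02],
  [0.0005,0,0,0,0,0,0.02],
  [0.0005,0,0,0,0,0,0.02],
  [0,0,0,0,0,0,0.02],
  [0,0,0,0,0,0,0.02],
  [0,0,0,0,0,0,0.02],
])

```text
t: 6.62
eef_pos: [543.9, -39.9, 112.5]
ee_rot: [[0.276, 0.961, 0.001], [0.961, -0.276, -0.005], [-0.005, 0.003, -1.0]]
wrist_force: [-0.5, -9.2, 7.0]
opening: 23.0
```

```bash
python3 st.py
```

```text
6.6167 [543.88 -39.85 112.5 ] F [-0.46 -9.24  6.99] op 23.04 along u 110.42 Fu -9.01 torque [-1.11 -0.08 -0.12]
```

play_rows([
  [0.0005,0,0,0,0,0,0.02],
  [0.0005,0,0,0,0,0,0.02],
  [0.0005,0,0,0,0,0,0.02],
  [0.0005,0,0,0,0,0,0.02],
  [0.0005,0,0,0,0,0,0.02],
  [0,0,0,0,0,0,0.02],
  [0,0,0,0,0,0,0.02],
  [0,0,0,0,0,0,0.02],
])

```text
t: 7.28
eef_pos: [544.4, -38.2, 112.5]
ee_rot: [[0.276, 0.961, 0.001], [0.961, -0.276, -0.007], [-0.006, 0.003, -1.0]]
wrist_force: [0.1, -11.6, 5.9]
opening: 23.2
```

```bash
python3 st.py
```

```text
7.2833 [544.39 -38.21 112.53] F [  0.09 -11.58   5.88] op 23.21 along u 112.14 Fu -11.12 torque [-1.38  0.04 -0.12]
```

play_rows([
  [0.0005,0,0,0,0,0,0.02],
  [0.0005,0,0,0,0,0,0.02],
  [0.0005,0,0,0,0,0,0.02],
  [0,0,0,0,0,0,0.02],
  [0,0,0,0,0,0,0.02],
  [0,0,0,0,0,0,0.02],
])

```text
t: 7.78
eef_pos: [544.6, -37.4, 112.5]
ee_rot: [[0.276, 0.961, 0.0], [0.961, -0.276, -0.008], [-0.007, 0.003, -1.0]]
wrist_force: [-1.2, -13.5, 7.1]
opening: 23.3
```

```bash
python3 st.py
```

```text
7.7833 [544.59 -37.37 112.48] F [ -1.24 -13.52   7.06] op 23.29 along u 113.0 Fu -13.35 torque [-1.6   0.05 -0.11]
```

play_rows([
  [0.0005,0,0,0,0,0,0.02],
  [0.0005,0,0,0,0,0,0.02],
  [0,0,0,0,0,0,0.02],
  [0,0,0,0,0,0,0.02],
  [0,0,0,0,0,0,0.02],
])

```text
t: 8.2
eef_pos: [544.8, -36.8, 112.5]
ee_rot: [[0.276, 0.961, 0.0], [0.961, -0.276, -0.009], [-0.008, 0.003, -1.0]]
wrist_force: [-2.1, -14.1, 7.1]
opening: 23.1
```

```bash
python3 st.py
python3 - <<'E'
from h import *
for n in('wrist','scene'):
    im=ctrl.get_image(n)[:,:,::-1]
    cv2.imwrite(f"pics/{n}3.png",im if n=='wrist' else cv2.resize(im[140:280,200:390],None,fx=4,fy=4))
E
```

```text
8.2 [544.78 -36.85 112.52] F [ -2.14 -14.15   7.06] op 23.13 along u 113.55 Fu -14.19 torque [-1.71  0.12 -0.13]
```

View pics/wrist3.png

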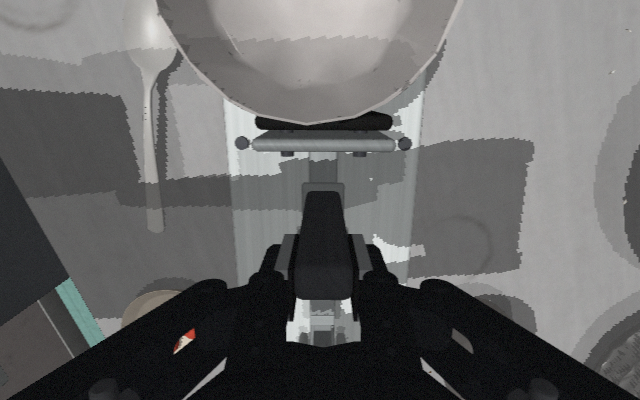

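View pics/scene3.png

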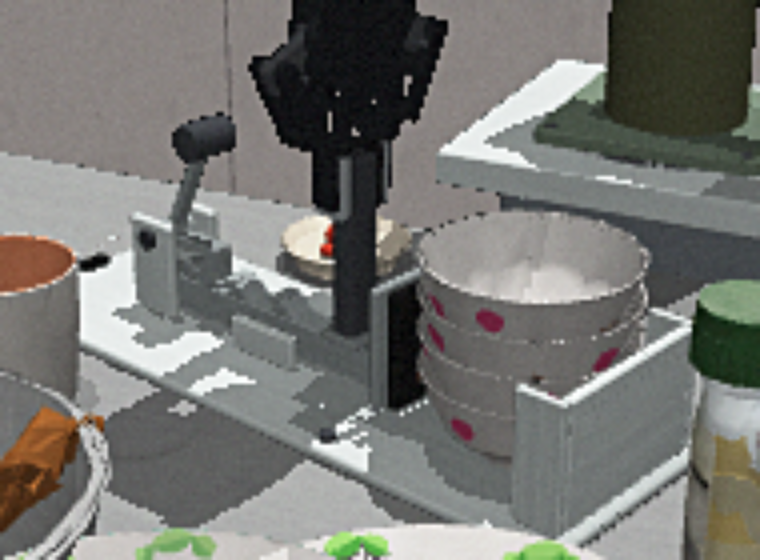

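play_rows([
  [-0.001,0,0,0,0,0,0.02],
  [-0.001,0,0,0,0,0,0.02],
  [-0.001,0,0,0,0,0,0.02],
  [-0.001,0,0,0,0,0,0.02],
  [0,0,0,0,0,0,0.02],
  [0,0,0,0,0,0,0.02],
  [0,0,0,0,0,0,0.02],
])

```text
t: 8.88
eef_pos: [544.7, -36.9, 112.5]
ee_rot: [[0.276, 0.961, 0.003], [0.961, -0.276, -0.002], [-0.001, 0.003, -1.0]]
wrist_force: [2.3, -3.5, 5.6]
opening: 23.2
```

```bash
python3 st.py
```

```text
8.8833 [544.74 -36.87 112.49] F [ 2.35 -3.47  5.63] op 23.16 along u 113.52 Fu -2.7 torque [-0.34 -0.3  -0.11]
```

play_rows([
  [0,0,0,0,0,0,0.05],
  [0,0,0,0,0,0,0.05],
  [0,0,0,0,0,0,0.05],
  [0,0,-0.025,0,0,0,0.05],
  [0,0,-0.03,0,0,0,0.05],
  [-0.015,0,-0.01,0,0,0,0.05],
  [-0.025,0,0,0,0,0,0.0],
  [-0.025,0,0,0,0,0,0.0],
  [-0.015,0,0,0,0,0,0.0],
  [0,0,0,0,0,0,0.0],
  [0,0,0,0,0,0,0.0],
])

```text
t: 9.8
eef_pos: [520.5, -112.6, 175.5]
ee_rot: [[0.277, 0.961, -0.002], [0.961, -0.277, 0.001], [0.001, -0.002, -1.0]]
wrist_force: [-0.2, 0.1, 0.6]
opening: -0.2
```

```bash
python3 st.py
python3 - <<'E'
from h import *
for n in('wrist','scene'):
    im=ctrl.get_image(n)[:,:,::-1]
    cv2.imwrite(f"pics/{n}4.png",im if n=='wrist' else cv2.resize(im[140:280,200:390],None,fx=4,fy=4))
E
```

```text
9.8 [ 520.47 -112.56  175.45] F [-0.18  0.1   0.64] op -0.16 along u 34.08 Fu 0.05 torque [-0.04  0.04 -0.02]
```

View pics/wrist4.png

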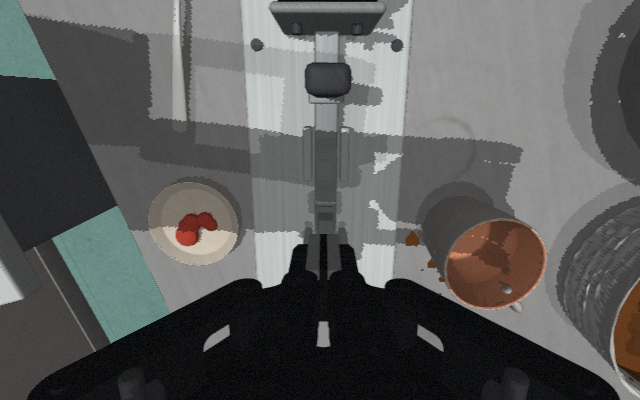

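View pics/scene4.png

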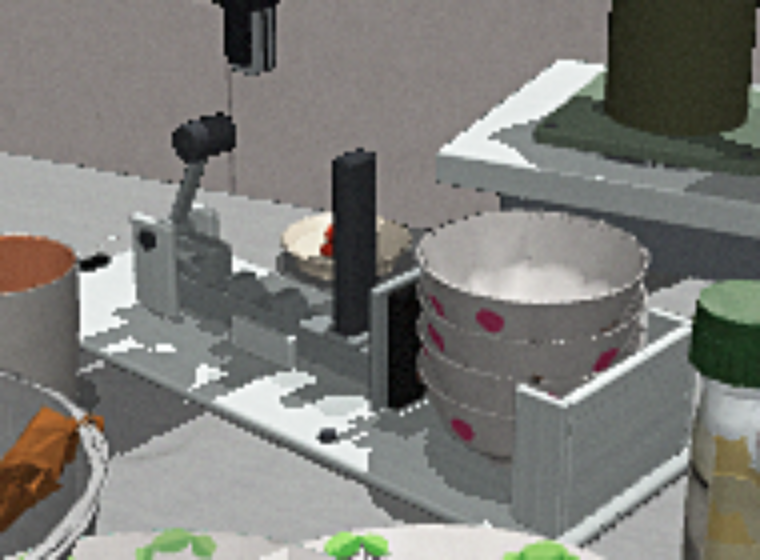

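play_rows([
  [0,0,0.025,0,0,0,0],
  [0,0,0.025,0,0,0,0],
  [0,0,0.012,0,0,0,0],
  [0,0,0,0,0,0,0],
  [-0.006,0,0,0,0,0,0],
  [-0.005,0,0,0,0,0,0],
  [-0.004,0,0,0,0,0,0],
  [-0.004,0,0,0,0,0,0],
  [-0.003,0,0,0,0,0,0],
  [0,0,0,0,0,0,0],
])

```text
t: 10.73
eef_pos: [515.8, -134.8, 115.2]
ee_rot: [[0.277, 0.961, 0.002], [0.961, -0.277, -0.001], [-0.0, 0.002, -1.0]]
wrist_force: [1.1, 0.6, 0.4]
opening: -0.1
```

```bash
python3 st.py
python3 - <<'E'
from h import *
im=ctrl.get_image('scene')[:,:,::-1]
cv2.imwrite(f"pics/s5.png",cv2.resize(im[140:280,200:390],None,fx=4,fy=4))
E
```

```text
10.7333 [ 515.79 -134.82  115.18] F [1.09 0.56 0.39] op -0.14 along u 11.38 Fu 0.84 torque [ 0.05 -0.05  0.03]
```

View pics/s5.png

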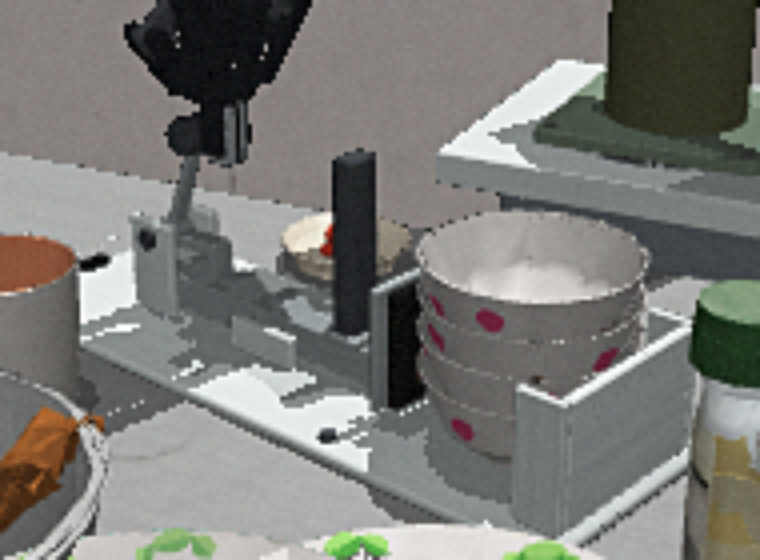

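play_rows([
  [-0.003,0,0,0,0,0,0],
  [-0.003,0,0,0,0,0,0],
  [-0.003,0,0,0,0,0,0],
  [-0.003,0,0,0,0,0,0],
  [0,0,0,0,0,0,0],
])

```text
t: 11.2
eef_pos: [511.8, -146.0, 114.2]
ee_rot: [[0.276, 0.961, -0.0], [0.961, -0.276, -0.0], [-0.0, -0.0, -1.0]]
wrist_force: [0.5, 0.5, 0.8]
opening: 0.3
```

play_rows([
  [-0.003,0,0,0,0,0,0],
  [-0.003,0,0,0,0,0,0],
  [-0.003,0,0,0,0,0,0],
  [-0.003,0,0,0,0,0,0],
  [0,0,0,0,0,0,0],
])

```text
t: 11.62
eef_pos: [508.6, -157.6, 114.3]
ee_rot: [[0.276, 0.961, -0.0], [0.961, -0.276, -0.0], [-0.0, 0.0, -1.0]]
wrist_force: [-1.2, -0.3, -0.3]
opening: -0.1
```

```bash
python3 st.py
python3 - <<'E'
from h import *
im=ctrl.get_image('scene')[:,:,::-1]
cv2.imwrite(f"pics/s6.png",cv2.resize(im[140:280,200:390],None,fx=4,fy=4))
E
```

```text
11.6167 [ 508.57 -157.58  114.29] F [-1.22 -0.33 -0.29] op -0.1 along u -12.48 Fu -0.65 torque [-0.01 -0.04 -0.01]
```

View pics/s6.png

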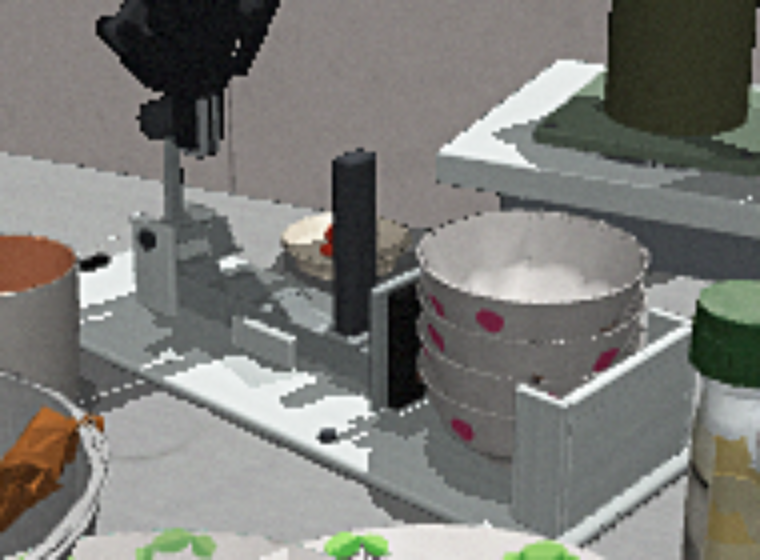

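The lever is swinging freely and is near upright. I'll keep pushing past it.

play_rows([
  [-0.003,0,0,0,0,0,0],
  [-0.003,0,0,0,0,0,0],
  [-0.003,0,0,0,0,0,0],
  [-0.003,0,0,0,0,0,0],
  [-0.003,0,0,0,0,0,0],
  [-0.003,0,0,0,0,0,0],
  [-0.003,0,0,0,0,0,0],
  [-0.003,0,0,0,0,0,0],
  [0,0,0,0,0,0,0],
  [0,0,0,0,0,0,0],
])

```text
t: 12.5
eef_pos: [502.0, -180.1, 114.3]
ee_rot: [[0.276, 0.961, 0.0], [0.961, -0.276, 0.0], [0.0, -0.0, -1.0]]
wrist_force: [0.9, 1.3, 0.7]
opening: -0.2
```

```bash
python3 st.py
python3 - <<'E'
from h import *
im=ctrl.get_image('scene')[:,:,::-1]
cv2.imwrite(f"pics/s7.png",cv2.resize(im[140:280,200:390],None,fx=4,fy=4))
E
```

```text
12.5 [ 502.03 -180.14  114.29] F [0.88 1.3  0.72] op -0.21 along u -35.97 Fu 1.49 torque [-0.01  0.01  0.  ]
```

View pics/s7.png

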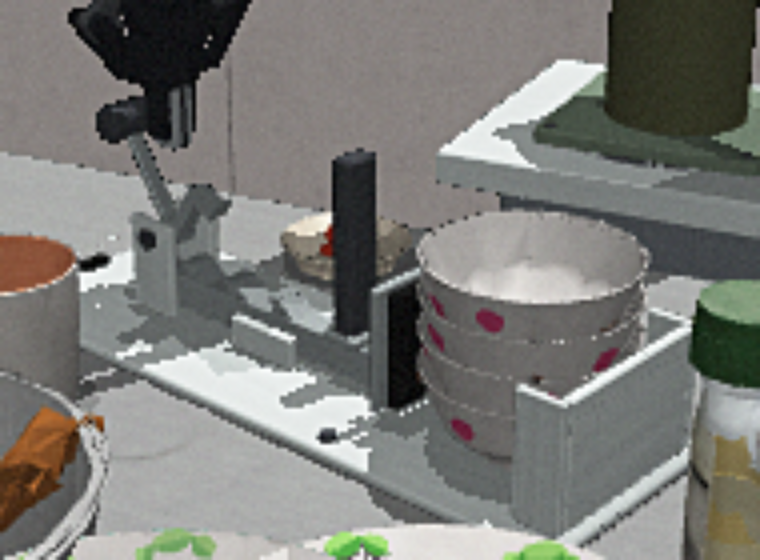

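play_rows([
  [0.02,0,0,0,0,0,0],
  [0.01,0,-0.03,0,0,0,0],
  [0.02,0,-0.031,0,0,0,0.06],
  [0.03,0.0015,0,0,0,0,0.06],
  [0.03,0,0,0,0,0,0.06],
  [0.025,0,0,0,0,0,0.06],
  [0.0145,0,0,0,0,0,0.06],
  [0,0,0,0,0,0,0.06],
  [0,0,0,0,0,0,0.06],
])

```text
t: 13.3
eef_pos: [544.7, -36.0, 175.2]
ee_rot: [[0.274, 0.962, -0.0], [0.962, -0.274, -0.0], [-0.0, -0.0, -1.0]]
wrist_force: [-0.7, -0.4, -0.2]
opening: 59.8
```

```bash
python3 st.py
python3 - <<'E'
from h import *
for n in('wrist','scene'):
    im=ctrl.get_image(n)[:,:,::-1]
    cv2.imwrite(f"pics/{n}8.png",im if n=='wrist' else cv2.resize(im[140:280,200:390],None,fx=4,fy=4))
E
```

```text
13.3 [544.72 -35.98 175.2 ] F [-0.74 -0.4  -0.2 ] op 59.76 along u 114.38 Fu -0.59 torque [ 0.01 -0.02 -0.01]
```

View pics/wrist8.png

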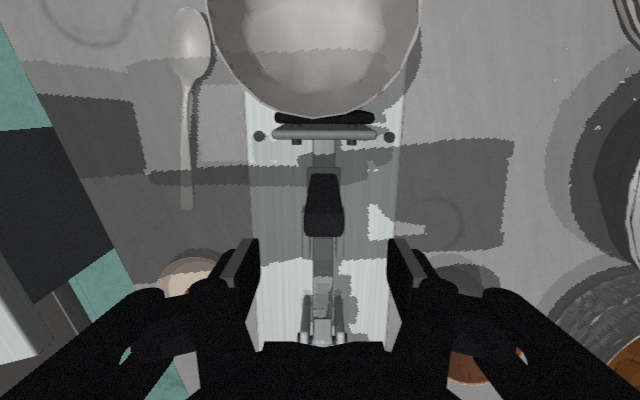

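View pics/scene8.png

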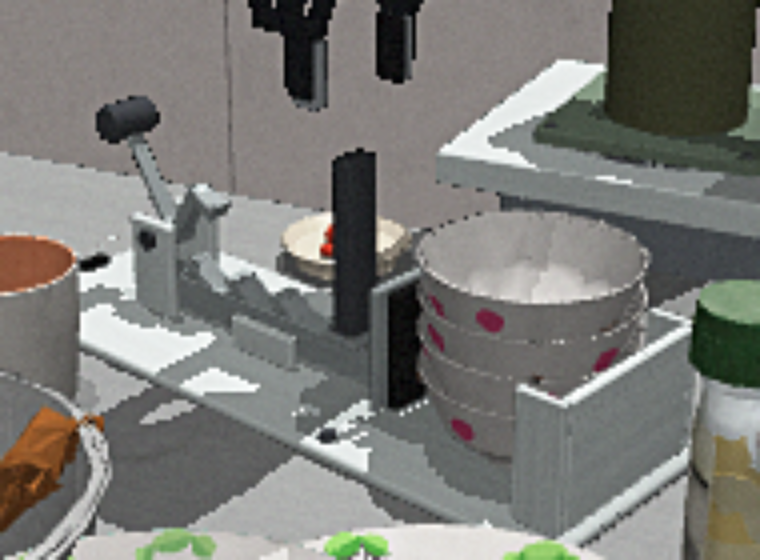

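play_rows([
  [0,0,0.03,0,0,0,0.06],
  [0,0,0.025,0,0,0,0.06],
  [0,0,0.0075,0,0,0,0.05],
  [0,0,0,0,0,0,0.035],
  [0,0,0,0,0,0,0.025],
  [0,0,0,0,0,0,0.02],
  [0,0,0,0,0,0,0.02],
  [0,0,0,0,0,0,0.02],
  [0,0,0,0,0,0,0.02],
])

```text
t: 14.15
eef_pos: [544.7, -37.3, 113.5]
ee_rot: [[0.276, 0.961, 0.0], [0.961, -0.276, -0.001], [-0.001, 0.0, -1.0]]
wrist_force: [-4.1, -3.3, -1.2]
opening: 23.2
```

```bash
python3 st.py
```

```text
14.15 [544.66 -37.34 113.49] F [-4.11 -3.31 -1.21] op 23.15 along u 113.05 Fu -4.31 torque [-0.49  0.44 -0.14]
```

Now I'll draw the stop back.

play_rows([
  [-0.002,0,0,0,0,0,0.02],
  [-0.003,0,0,0,0,0,0.02],
  [-0.004,0,0,0,0,0,0.02],
  [-0.005,0,0,0,0,0,0.02],
  [-0.005,0,0,0,0,0,0.02],
  [-0.005,0,0,0,0,0,0.02],
  [0,0,0,0,0,0,0.02],
])

```text
t: 14.73
eef_pos: [538.6, -58.0, 113.5]
ee_rot: [[0.276, 0.961, 0.002], [0.961, -0.276, 0.004], [0.004, 0.0, -1.0]]
wrist_force: [-1.4, 6.6, 1.7]
opening: 23.2
```

```bash
python3 st.py
```

```text
14.7333 [538.63 -57.97 113.49] F [-1.41  6.57  1.67] op 23.19 along u 91.55 Fu 5.93 torque [ 0.68  0.21 -0.14]
```

play_rows([
  [-0.005,0,0,0,0,0,0.02],
  [-0.005,0,0,0,0,0,0.02],
  [-0.005,0,0,0,0,0,0.02],
  [-0.005,0,0,0,0,0,0.02],
  [-0.005,0,0,0,0,0,0.02],
  [-0.005,0,0,0,0,0,0.02],
  [-0.003,0,0,0,0,0,0.02],
  [0,0,0,0,0,0,0.02],
])

```text
t: 15.4
eef_pos: [529.4, -89.5, 113.4]
ee_rot: [[0.276, 0.961, 0.001], [0.961, -0.276, 0.004], [0.004, -0.0, -1.0]]
wrist_force: [-2.4, 6.8, 2.0]
opening: 23.1
```

```bash
python3 st.py
```

```text
15.4 [529.35 -89.45 113.42] F [-2.41  6.8   1.96] op 23.1 along u 58.73 Fu 5.88 torque [ 0.71  0.26 -0.17]
```

play_rows([
  [-0.002,0,0,0,0,0,0.02],
  [-0.002,0,0,0,0,0,0.02],
  [-0.002,0,0,0,0,0,0.02],
  [0,0,0,0,0,0,0.02],
])

```text
t: 15.73
eef_pos: [527.8, -94.8, 113.4]
ee_rot: [[0.276, 0.961, 0.001], [0.961, -0.276, 0.004], [0.005, -0.0, -1.0]]
wrist_force: [-2.8, 8.6, 2.1]
opening: 23.2
```

```bash
python3 st.py
```

```text
15.7333 [527.8  -94.83 113.44] F [-2.81  8.58  2.14] op 23.23 along u 53.14 Fu 7.48 torque [ 0.89  0.21 -0.13]
```

play_rows([
  [-0.002,0,0,0,0,0,0.02],
  [-0.002,0,0,0,0,0,0.02],
  [0,0,0,0,0,0,0.02],
  [0,0,0,0,0,0,0.02],
])

```text
t: 16.07
eef_pos: [526.8, -98.1, 113.4]
ee_rot: [[0.276, 0.961, 0.001], [0.961, -0.276, 0.005], [0.005, -0.0, -1.0]]
wrist_force: [-2.1, 10.0, 2.0]
opening: 23.3
```

```bash
python3 st.py
```

```text
16.0667 [526.81 -98.11 113.43] F [-2.08 10.    1.97] op 23.26 along u 49.71 Fu 9.05 torque [ 1.12  0.17 -0.15]
```

play_rows([
  [-0.002,0,0,0,0,0,0.02],
  [-0.001,0,0,0,0,0,0.02],
  [0,0,0,0,0,0,0.02],
  [0,0,0,0,0,0,0.02],
])

```text
t: 16.4
eef_pos: [526.8, -98.1, 113.4]
ee_rot: [[0.276, 0.961, 0.003], [0.961, -0.276, 0.01], [0.011, 0.0, -1.0]]
wrist_force: [1.0, 18.3, 2.3]
opening: 23.0
```

```bash
python3 st.py
```

```text
16.4 [526.78 -98.11 113.41] F [ 0.97 18.27  2.28] op 23.02 along u 49.7 Fu 17.84 torque [ 2.18 -0.24 -0.22]
```

play_rows([
  [0.002,0,0,0,0,0,0.02],
  [0.002,0,0,0,0,0,0.02],
  [0,0,0,0,0,0,0.02],
  [0,0,0,0,0,0,0.05],
  [0,0,0,0,0,0,0.05],
  [0,0,0,0,0,0,0.05],
  [0,0,-0.02,0,0,0,0.05],
  [0,0,-0.03,0,0,0,0.05],
  [0,0,-0.03,0,0,0,0.05],
  [0,0,-0.03,0,0,0,0.05],
  [0,0,0,0,0,0,0.05],
])

```text
t: 17.32
eef_pos: [531.4, -102.1, 230.9]
ee_rot: [[0.276, 0.961, 0.015], [0.961, -0.276, -0.005], [-0.001, 0.016, -1.0]]
wrist_force: [1.2, -0.5, 0.9]
opening: 50.1
```

```bash
python3 st.py
python3 - <<'E'
from h import *
for n in('wrist','scene'):
    im=ctrl.get_image(n)[:,:,::-1]
    cv2.imwrite(f"pics/{n}9.png",im if n=='wrist' else cv2.resize(im[140:280,200:390],None,fx=4,fy=4))
cal=K('wrist')
E
```

```text
17.3167 [ 531.44 -102.13  230.91] F [ 1.16 -0.54  0.88] op 50.13 along u 47.11 Fu -0.21 torque [-0.04  0.   -0.01]
```

View pics/wrist9.png

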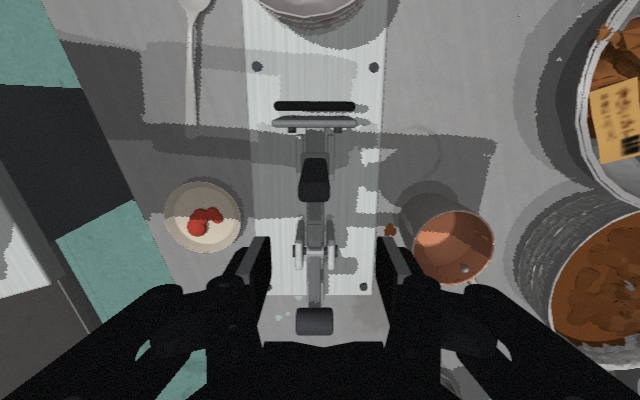

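View pics/scene9.png

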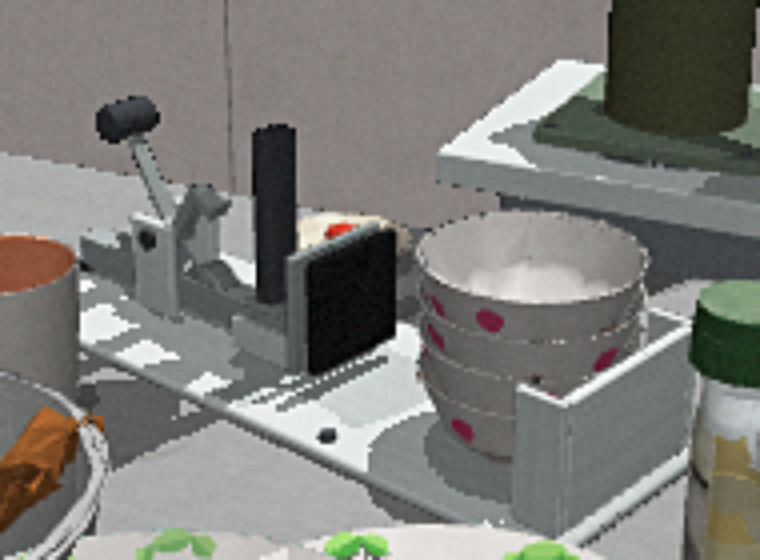

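play_rows([
  [0,0,0,0,0,0,0.05],
  [0,0,0,0,0,0,0.05],
  [0,0,0,0,0,0,0.05],
])

```text
t: 17.67
eef_pos: [525.5, -99.8, 220.9]
ee_rot: [[0.276, 0.961, -0.003], [0.961, -0.276, 0.001], [0.0, -0.003, -1.0]]
wrist_force: [-0.7, -0.2, 0.5]
opening: 49.9
```

```bash
python3 st.py; python3 -c "
from station import ctrl
print(ctrl.sign_off())"
```

```text
17.6667 [525.53 -99.83 220.95] F [-0.73 -0.15  0.5 ] op 49.95 along u 47.71 Fu -0.34 torque [ 0.05 -0.    0.03]
the job is handed in; nothing more can be done
None
```

The pawl is flipped over and the stop is drawn fully back. The job was handed in at about 17.7 s.

- **Snugging the stop:** I gripped the handle and pushed the stop toward the bowls until the handle force reached about 14 N. I then eased off and let go, and the stop stayed where it was.
- **Flipping the pawl:** I pushed the knob toward -y with closed fingers, and it swung freely at about 1 N. It fell over and stayed over.
- **Drawing the stop back:** I gripped the handle again and pulled it back 63 mm. There it stopped moving and the force rose to about 18 N, which I took as the end stop. I then eased off, opened the fingers and lifted clear.

**Last checks:** the scene picture after release showed the pawl leaning away, the pad well clear, and the bowls standing where they had been. The wrist force was near zero. I saw no contact with anything else, and the turquoise look-alike was not touched.

**What disagreed:** the snugging push measured about 7.3 mm, slightly over the stated 4 to 7 mm. The force was at the low end of its window, and the pawl came free anyway. I did not measure the final slide position from the images; it rests on the felt end stop and the distance travelled.

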